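Hang a painted fan on the drying tree

ROBOT

A 6-joint arm with a two-finger parallel gripper is mounted at the origin on the work surface. World frame = base frame: x ahead of the robot, y to its left, z up, the work surface at z = 0. Lengths are in m, angles in rad, forces in N, time in s.
With the tool pointing down it reaches from about 0.375 to 0.9 m from the base axis. Payload 3.1 kg.
Tool frame: the origin (TCP) lies at the very end of the fingers, on their centre line; the grasp point (between the pads) lies 19 mm behind it (manip.tcp_to_grasp is the distance from the TCP to the grasp point, in m); z points along the fingers, y is the line along which they close (so a half turn about z gives the same grasp; the last joint's range is limited). The gripper opens to 85 mm and grips with 20 to 120 N. Pads are 22 mm wide; open, the fingers measure 114 mm over their backs; the gripper's body (76 mm by 85 mm) begins 54 mm behind the grasp point. The pads swing forward as they close: fully open they stand 13 mm farther back than shut.
Start: joints at [1.085, 0.527, 1.433, -0, 1.181, -0.178], TCP at [0.189, 0.596, 0.231] pointing down, gripper open.
Joint ranges: [-3.08, 3.08], [-0.75, 2.2], [0.22, 2.44], [-1.43, 4.57], [0, 2.65], [-2.85, 2.85]. Speed limits (rad/s): [2.79, 2.79, 3.14, 3.14, 3.14, 3.14].

INTERFACE

Orientations are given as a unit quaternion [x, y, z, w].
In Python, from station import manip gives the robot as it stands. The module is installed in compiled form; this text tells all that it offers.
- The arm moves only by the tool step_arm, never from a script. Its argument "commands" is one flat list of numbers, 6 for each row, row after row: the shift along the tool's x, y, z in m, then the turn, a rotation vector about the tool's x, y, z in degrees. A call has exactly 10 rows; each row is the pose to reach, as a shift and turn from the pose commanded when the call began, along the tool's axes at that moment; what a row does not reach only later rows make up. A row lasts 1/10 s, in which the tool goes at most 50 mm and 8.59 degrees, less where a joint would pass 70% of its speed; a pose out of reach is approached as far as the arm can. A call with a gripper value outside its range is refused whole. "jaw" is the opening in per cent of the stroke, from 0 (shut) to 100 (fully open), set as the call begins (left out, the last holds). The fingers move at their own pace and stop on an object; "grip_force" is the grip in N (left out, the last holds). Time passes only in rows, so rows that repeat a pose let the fingers close, or fill a call up. It gives the time, the measured TCP pose, the force, the opening and the grip force at its end, in the units of the state.
- manip.sense(): the state, without advancing time (a new reading comes with each control period).
- manip.snapshot(name): name is "side" or "top" or "wrist"; returns a dict with "pixels" (480x640x3 uint8, blue, green, red), "fx", "fy", "cx", "cy" (pixels), "R" (3x3) and "t" (3): a world point X has camera coordinates R X + t; the wrist camera has in their place "mount" (4x4, takes a point from camera to tool coordinates, whose origin is the TCP and whose axes are the flange's). Camera axes: x right, y down, z forward; pixel columns grow to the right and rows downward; lengths in m; the calibration is good to about 2 mm. A picture is of the moment at which its call begins: read the wrist's pose just before it. There is no depth.
- manip.sign_off(): hands the job in; it is judged then, once.
The state is a dict: "t": time; "q": joint angles; "qd": joint speeds; "tau": joint torques, N m; "tcp_pos": TCP position; "tool_rot": TCP orientation; "force": force on the tool from outside, world axes, zero at the start; "ft_torque": the same for the moment, N m; "finger_gap": opening from 0.0 (shut) to 1.0 (fully open); "gripper_force": force on a finger pad.
Only numpy, scipy, OpenCV 4.12 (cv2) and the standard library are available. Lean on these libraries where they do the work, as an engineer would, in place of code of your own. Each camera call takes 0.05 s, during which the arm holds its last target. There are 200 camera calls.

TASK

The painted fan standing in the wooden rest is ready for curing. First turn the drying tree (the knob on its top is for this) until its one free branch points straight to the front edge of the table, the robot's side; then slide the fan's eye onto that branch and push it gently, never with more than 12 N, past the spring keeper, so that the keeper pops up behind it and holds it, and let go with that branch still at the front and the fan hanging still. Leave the wet fans on the tree and everything else on the table alone.

Things in the scene. Friction and masses are not known exactly. Their poses are not given: they have to be found in the camera images.
- stand: Foot of the drying tree: dark round foot 170 mm across, 22 mm high, with a 14 mm post, fixed to the table. Origin on the vertical turning axis at table level; it does not turn. Five level steel branches, 72 degrees apart, stand out from the hub above it, axes 180 mm above the table; four carry wet fans, one is empty.
- knob (a point): Round dark knob on top of the tree, turning with it: 35 mm across, 206 to 234 mm above the table, on the turning axis; this point is on the axis 220 mm above the table.
- tree (a joint): Turn of the tree about the vertical, rad, growing counter-clockwise seen from above, no end stops. At 0 (and 6.28) the free branch points straight to the front (-x, towards the robot); at 1.57 to -y, at 3.14 to +x. It stays where it is left; friction about 0.15 N m (about 1 N at a branch's end).
- branch_tip (a point): Outer end of the free branch, on its axis, 144 mm from the turning axis: a steel rod 6 mm thick, end rounded. x of this frame points along the branch to the hub, z up. A brass stop collar (14 mm across) is clamped on the rod by hand, its outer face 45 to 70 mm in from the tip, different every time: find it by feel.
- keeper (a joint): Sprung steel leaf in the top of the free branch, rad: 0 = up, 0.18 = pressed down flush. 4 mm wide, it rises from a slot in the rod 32 mm outside the collar face and slopes up inwards to 6 mm above the rod, ending 10 mm before the collar. An eye slid inwards over it meets about 1 to 6 N, then it snaps up behind the eye; up to 2 mm further in the eye meets the rigid collar: stop there.
- fan: The fan to hang, upright, eye on top, 60 to 100 g: a rounded-square leaf 50 wide (y), 54 high (z), 6 mm thick (x) with white painted faces to +x and -x, a 10 mm wide wooden handle, and a flat-sided square brass eye plate (the place to hold it) 22 wide (y), 22 high (z), 8 mm thick (x). Origin: centre of the leaf's lower edge; z up the handle. Same front and back.
- fan_eye (a point): Centre of the fan's eye, a round hole 11 mm across running along the fan's x through the eye plate, 98 mm above the fan's origin. Same axes as the fan.
- rest: Wooden rest block 76 x 84 mm and 40 mm high, fixed, with two parallel slots 40 mm apart (7.8 mm wide, 52.5 mm long along its y, floor 12 mm above the table); the fan stands in one of them, a handleless blank in the other. Origin under its centre.
- blank: Unpainted fan leaf without handle, 50 x 54 x 6 mm, standing in the other slot of the rest; leave it.
- hung1: Wet fan on the tree, like the fan to hang; it swings about its branch. Hangs on the next branch counter-clockwise (seen from above) from the free one. Origin: its eye, on its branch 85 to 98 mm from the turning axis; its leaf ends 100 mm below.
- hung2: Wet fan on the second branch counter-clockwise from the free one; as hung1.
- hung3: Wet fan on the third branch counter-clockwise from the free one; as hung1.
- hung4: Wet fan on the fourth branch counter-clockwise from the free one; as hung1.
- resin: Small black bottle, 28 mm across, 68 mm high. Origin under its centre.
- varnish: Small glass bottle, 24 mm across, 60 mm high. Origin under its centre.
- dish: Clear shallow dish, 80 mm across, 14 mm high. Origin under its centre.
- palette: Round white paint palette, 84 mm across, 8 mm high. Origin under its centre.
- brush: Fine paint brush with blue handle, about 173 mm long, 7 mm thick, lying on the table along its x. Origin under its middle.
- tissues: Packet of tissues, 60 x 105 mm, 30 mm high. Origin under its centre.
There are look-alikes about, which are no part of the job. Leave any purple look-alike of the fan alone.

How it is judged:
On the way:
1. the free branch has been turned to point to the front (within 0.2 rad), with the fan not yet on it ((value of joint tree between -0.2 and 0.2 rad or value of joint tree between 6.083 and 6.483 rad) and distance between fan_eye and branch_tip above 0.09 m), for 0.3 s.
At the end, for the whole second after the job is handed in: The fan hangs upright (within 0.35 rad), at rest, by its eye on the rod of the free branch (eye centre 1.5 to 6 mm below the rod's axis, 38.5 to 68 mm in from the tip), between collar and keeper, the keeper up (below 0.03 rad), that branch still pointing to the front within 0.3 rad (x of fan_eye in the frame of branch_tip between 0.0385 and 0.068 m and y of fan_eye in the frame of branch_tip between -0.006 and 0.006 m and z of fan_eye in the frame of branch_tip between -0.006 and -0.0015 m and value of joint keeper below 0.03 rad and angle between fan's own z axis and vertical below 0.35 rad and linear speed of fan below 0.08 m/s and (value of joint tree between -0.3 and 0.3 rad or value of joint tree between 5.983 and 6.583 rad)); the robot touches nothing.
It fails at once if the fan is pressed against the tree with more than 12 N (contact force between fan and stand above 12 N).
It fails at once if a wet fan on the tree is touched with more than 1 N (contact force between anything else and hung1 above 1 N or contact force between anything else and hung2 above 1 N or contact force between anything else and hung3 above 1 N or contact force between anything else and hung4 above 1 N).
It fails at once if a thing on the table is moved by more than 30 mm (distance of any of blank, resin, varnish, dish, palette, brush, tissues from where it was at the start of the episode above 0.03 m).
It also fails if it takes over 72 s, if anything falls off the work surface, if the arm or the gripper's body presses on something with over 40 N, if the wrist force passes 120 N, or if a joint passes its speed limit or range.

## Working session

There is one attempt and no reset: what is moved stays moved. The work goes in short steps, Python scripts to look and compute and a tool call to move; the robot and the scene stay as the last step left them, time stands still between calls to the robot, and variables do not carry over. Pictures are saved under pics/ and viewed, at most 10 in all, crops included, and the job is handed in when it is done.

Besides the shell and the picture viewer there is one more tool, called after "Request:" as name(argument=value, ...) on one line, values as JSON. step_arm: Moves the arm, as the interface text tells. Its arguments: {"type":"object","properties":{"commands":{"type":"array","items":{"type":"number"}},"jaw":{"type":"number"},"grip_force":{"type":"number"}},"required":["commands"]}

```bash
mkdir -p pics; cat > h.py <<'E'
import numpy as np,cv2
from station import manip
from scipy.spatial.transform import Rotation as Ro
def snap(n,f):
    s=manip.snapshot(n); cv2.imwrite('pics/'+f,s['pixels']); 
    return {k:(np.array(v) if k!='pixels' else v) for k,v in s.items()}
def ray(c,u,v,z):
    d=c['R'].T@np.array([(u-c['cx'])/c['fx'],(v-c['cy'])/c['fy'],1]); o=-c['R'].T@c['t']
    return o+d*(z-o[2])/d[2]
def proj(c,X):
    p=c['R']@np.array(X)+c['t']; return np.array([c['fx']*p[0]/p[2]+c['cx'],c['fy']*p[1]/p[2]+c['cy']])
E
python3 - <<'E'
from h import *
import pickle
s=manip.sense(); print({k:np.round(v,3) for k,v in s.items()})
for n in('top','side'):
    c=snap(n,n+'0.png'); p=c.pop('pixels'); pickle.dump(c,open(n+'.pkl','wb')); print(n,c['fx'],np.round(-c['R'].T@c['t'],3),c['R'].round(2).tolist())
E
```

```text
{'t': np.float64(0.0), 'q': array([ 1.085,  0.528,  1.434, -0.   ,  1.181, -0.178]), 'qd': array([ 0.001,  0.   , -0.   ,  0.001, -0.001, -0.   ]), 'tau': array([ 0.0000e+00, -4.4235e+01, -1.7802e+01, -0.0000e+00,  9.0000e-03,
       -0.0000e+00]), 'tcp_pos': array([0.189, 0.595, 0.23 ]), 'tool_rot': array([ 0.153,  0.988, -0.001, -0.   ]), 'force': array([-0.519,  0.094,  0.527]), 'ft_torque': array([-0.007,  0.003, -0.033]), 'gripper_force': np.float64(0.0), 'finger_gap': np.float64(1.006)}
top 610.5649325116866 [0.266 0.008 1.594] [[-0.03, -1.0, 0.01], [-0.98, 0.03, -0.18], [0.18, -0.02, -0.98]]
side 542.1043091423393 [0.376 0.917 0.794] [[-0.98, -0.18, -0.02], [-0.08, 0.57, -0.82], [0.16, -0.8, -0.58]]
```

View pics/top0.png

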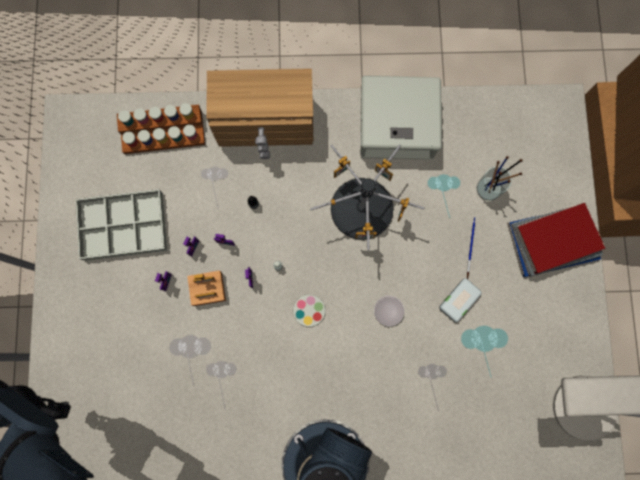

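View pics/side0.png

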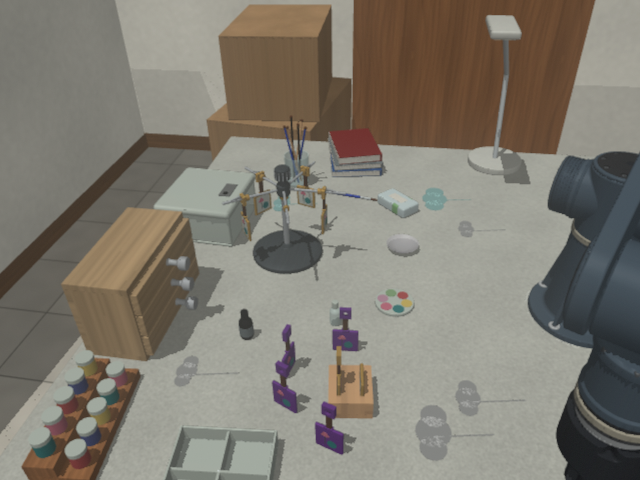

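```bash
python3 - <<'E'
from h import *
a=cv2.imread('pics/top0.png'); b=cv2.imread('pics/side0.png')
t=cv2.resize(a[140:250,300:430],None,fx=4.5,fy=4.5,interpolation=3)[:, :400*2]
r=cv2.resize(b[295:460,265:385],None,fx=3,fy=3,interpolation=3)
r2=cv2.resize(a[225:315,150:265],None,fx=4.5,fy=4.5,interpolation=3)
cv2.imwrite('pics/ct.png',t)
w=np.zeros((500,790,3),np.uint8); w[:r.shape[0],:r.shape[1]]=r; q=cv2.resize(a[255:315,175:240],None,fx=6,fy=6,interpolation=3); w[:360,370:760]=q
cv2.imwrite('pics/cr.png',w)
E
```

```text
(no output)
```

View pics/ct.png

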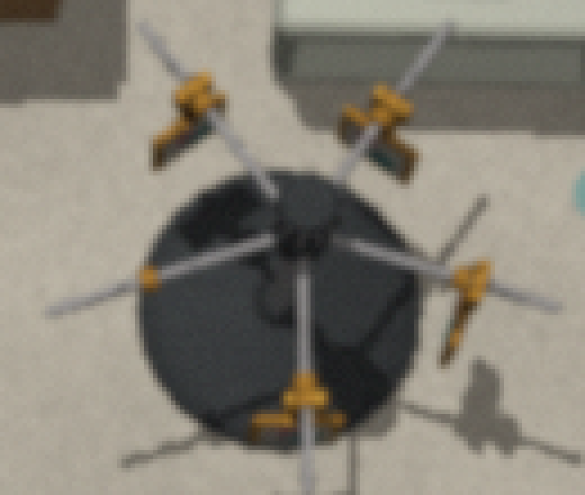

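View pics/cr.png

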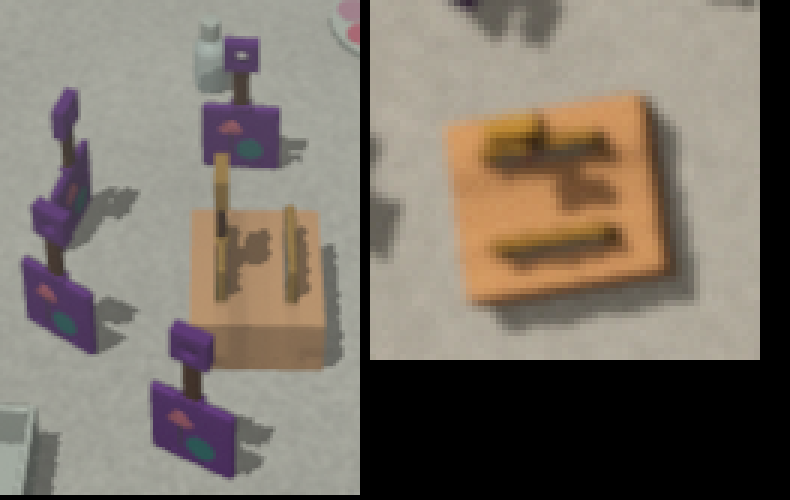

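Tree crop: the free branch is the lower-left one (collar at about crop 148,277; tip 50,312), while the other four carry fans. The knob is at (305,205).
Fan candidates in the top image: purple ones at (192,245), (225,240), (250,277) and (165,281), and the brass/wood one at about (200,275) in the far slot of the wooden rest. The one in the rest fits, because it is white-painted with a brass eye and the other slot holds a handleless blank.

```bash
python3 - <<'E'
from h import *
import pickle
T=pickle.load(open('top.pkl','rb'));S=pickle.load(open('side.pkl','rb'))
t=lambda u,v:(300+u/4.5,140+v/4.5)
r=lambda u,v:(175+(u-370)/6,255+v/6)
s=lambda u,v:(265+u/3,295+v/3)
print('knobtop',ray(T,*t(305,203),.234).round(4))
print('foot l/r mid',(ray(T,*t(140,305),.022)+ray(T,*t(420,305),.022)).round(4)/2, (ray(T,*t(280,172),.022)+ray(T,*t(275,450),.022)).round(4)/2)
tip=[(50,312),(140,25),(450,27),(560,307),(307,495)]
P=[ray(T,*t(*p),.18) for p in tip]
for p in P: print('tip',p.round(4))
A=np.array(P)[:4,:2]; 
# circle fit
M=np.c_[2*A,np.ones(4)]; x=np.linalg.lstsq(M,(A**2).sum(1),rcond=None)[0]; print('centre',x[:2].round(4),'r',np.sqrt(x[2]+x[:2]@x[:2]))
from scipy.optimize import least_squares
L=lambda x:np.r_[[ (P[i][:2]-x[:2]-.144*np.array([np.cos(x[2]-k*1.2566),np.sin(x[2]-k*1.2566)])) for i,k in((0,0),(1,1),(2,2),(3,3))]].ravel()
f=least_squares(L,[.7,0,1.8]);print('fit',f.x,np.degrees(f.x[2]),f.fun.round(4))
C=[ray(T,*r(*p),.04) for p in((445,127),(640,95),(665,270),(478,300))]
for c in C: print('rest corner',c.round(4))
print('rest c',np.mean(C,0).round(4), [np.degrees(np.arctan2(*(C[a]-C[b])[[1,0]])).round(1) for a,b in((0,1),(3,2),(0,3),(1,2))])
print('eye top',ray(T,*r(515,125),.121).round(4), 'leaf top mid',ray(T,*r(548,143),.066).round(4))
print('side: eye top z.121',ray(S,*s(222,154),.121).round(4),ray(S,*s(222,205),.099).round(4))
E
```

```text
knobtop [ 0.6504 -0.1138  0.234 ]
foot l/r mid [ 0.6486  -0.11575  0.022  ] [ 0.6458 -0.1141  0.022 ]
tip [0.6093 0.0185 0.18  ]
tip [ 0.7669 -0.0336  0.18  ]
tip [ 0.7619 -0.2008  0.18  ]
tip [ 0.6054 -0.2516  0.18  ]
tip [ 0.5078 -0.1135  0.18  ]
centre [ 0.6501 -0.1162] r 0.14164648935613644
fit [ 0.64987301 -0.11639299  1.87091309] 107.19542397931191 [ 0.002  -0.0027 -0.0007 -0.0002 -0.0033  0.0018  0.0019  0.0011]
rest corner [0.4757 0.3393 0.04  ]
rest corner [0.4873 0.2565 0.04  ]
rest corner [0.4123 0.2457 0.04  ]
rest corner [0.4017 0.3245 0.04  ]
rest c [0.4443 0.2915 0.04  ] [np.float64(98.0), np.float64(97.7), np.float64(11.3), np.float64(8.2)]
eye top [0.4649 0.2939 0.121 ] leaf top mid [0.4643 0.2907 0.066 ]
side: eye top z.121 [0.4671 0.286  0.121 ] [0.4646 0.3033 0.099 ]
```

```bash
cat >> h.py <<'E'
def tgt(h):
    a=np.radians(h); x=np.array([np.cos(a),np.sin(a),0]); z=np.array([0,0,-1.]); return Ro.from_matrix(np.c_[x,np.cross(z,x),z])
def rel(p,h):
    s=manip.sense(); R=Ro.from_quat(s['tool_rot']); T=tgt(h)
    print('shift mm',(R.inv().apply(np.array(p)-s['tcp_pos'])*1e3).round(1),'rot deg',np.degrees((R.inv()*T).as_rotvec()).round(2),'| tcp',s['tcp_pos'].round(4),'t',round(float(s['t']),2),'F',s['force'].round(2),'gap',s['finger_gap'].round(3),'q6',s['q'][5].round(2))
E
python3 -c "
from h import *
rel([.42,.24,.34],131); rel([.6495,-.1155,.30],100)"
```

```text
Traceback (most recent call last):
  File "h.py", line 16, in rel
    print('shift mm',(R.inv().apply(np.array(p)-s['tcp_pos'])*1e3).round(1),'rot deg',np.degrees((R.inv()*T).as_rotvec()).round(2),'| tcp',s['tcp_pos'].round(4),'t',round(float(s['t']),2),'F',s['force'].round(2),'gap',s['finger_gap'].round(3),'q6',s['q'][5].round(2))
                                                                                                                                                                                                                          ^^^^^^^^^^^^^^^^^^^^^
AttributeError: 'float' object has no attribute 'round'
```

```bash
sed -i "s/s\['finger_gap'\].round(3)/round(float(s['finger_gap']),3)/; s/s\['q'\]\[5\].round(2)/round(float(s['q'][5]),2)/; s/s\['tcp_pos'\].round(4)/np.round(s['tcp_pos'],4)/; s/s\['force'\].round(2)/np.round(s['force'],2)/" h.py
python3 -c "
from h import *
rel([.42,.24,.34],131); rel([.6495,-.1155,.30],100)"
```

```text
shift mm [-327.7 -268.6 -109.2] rot deg [-1.100e-01  1.000e-02  3.136e+01] | tcp [0.189  0.5951 0.2304] t 0.1 F [ 0.26 -0.58  0.05] gap 1.001 q6 -0.18
shift mm [-654.1 -537.8  -68.7] rot deg [-1.100e-01  4.000e-02  6.236e+01] | tcp [0.189  0.5951 0.2304] t 0.1 F [ 0.26 -0.58  0.05] gap 1.001 q6 -0.18
```

Request:
step_arm(commands=[-0.033,-0.027,-0.025,0,0,3.1,-0.066,-0.054,-0.05,0,0,6.2,-0.099,-0.081,-0.075,0,0,9.3,-0.132,-0.108,-0.1,0,0,12.4,-0.165,-0.135,-0.11,0,0,15.5,-0.198,-0.162,-0.11,0,0,18.6,-0.23,-0.189,-0.11,0,0,22,-0.263,-0.216,-0.11,0,0,25,-0.296,-0.243,-0.11,0,0,28,-0.328,-0.269,-0.11,0,0,31], jaw=75)

```text
t: 1.1
tcp_pos: [0.4208, 0.2382, 0.3411]
tool_rot: [0.413, 0.911, -0.0, -0.0]
force: [0.1, 1.1, -0.3]
finger_gap: 0.749
gripper_force: 0.0
```

```bash
python3 -c "
from h import *
rel([.6495,-.1155,.28],100)"
```

```text
shift mm [-416.7  -61.1   61. ] rot deg [-3.000e-02 -0.000e+00  3.123e+01] | tcp [0.4208 0.2382 0.3411] t 1.1 F [ 0.07  1.1  -0.26] gap 0.749 q6 -0.44
```

Request:
step_arm(commands=[-0.046,-0.007,0,0,0,4,-0.092,-0.014,0,0,0,8,-0.138,-0.02,0,0,0,12,-0.184,-0.027,0,0,0,16,-0.23,-0.034,0,0,0,20,-0.276,-0.041,0,0,0,24,-0.322,-0.048,0,0,0,28,-0.368,-0.054,0.02,0,0,31.2,-0.417,-0.061,0.04,0,0,31.2,-0.417,-0.061,0.06,0,0,31.2])

```text
t: 2.1
tcp_pos: [0.6529, -0.1192, 0.2798]
tool_rot: [0.644, 0.765, -0.0, 0.002]
force: [-0.2, -0.2, -0.0]
finger_gap: 0.752
gripper_force: 0.0
```

```bash
python3 - <<'E'
from h import *
s=manip.sense()
c=snap('wrist','w1.png'); R=Ro.from_quat(s['tool_rot']).as_matrix(); M=c['mount']
# world->cam
Rc=(R@M[:3,:3]).T; t=-Rc@(R@M[:3,3]+s['tcp_pos']); c['R']=Rc;c['t']=t
p=c.pop('pixels'); import pickle; pickle.dump(c,open('w1.pkl','wb'))
print(proj(c,[.6495,-.1155,.234]),proj(c,[.6495,-.1155,.18]), proj(c,[.6495+.144*np.cos(1.871),-.1155+.144*np.sin(1.871),.18]))
rel([.6495,-.1155,.21],100)
E
```

```text
[315.31679167 273.13735848] [316.2486356  240.85948101] [278.45802023 -32.16323778]
shift mm [ 0.6  0.8 65. ] rot deg [-0.39 -0.18 -0.07] | tcp [ 0.6493 -0.1164  0.275 ] t 2.15 F [-1.22  0.96 -2.79] gap 0.752 q6 -0.52
```

View pics/w1.png

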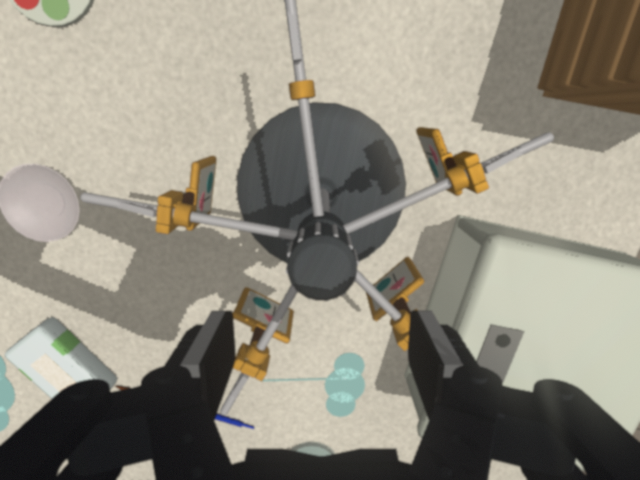

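Wrist view: knob top centre at (322,268), free branch pointing up with its collar at (302,90). Two fans are to the left and right and two are lower, near the fingers but below them.

```bash
python3 - <<'E'
from h import *
import pickle
c=pickle.load(open('w1.pkl','rb'))
k=ray(c,322,268,.234);b=ray(c,302,90,.187);b2=ray(c,299,62,.183);b3=ray(c,318,205,.183);b4=ray(c,291,3,.183)
print(k.round(4),b.round(4),'angle',np.degrees(np.arctan2(*(b4-b3)[[1,0]])), np.degrees(np.arctan2(*(b4-k)[[1,0]])), 'r collar',np.linalg.norm((b-k)[:2]))
rel([k[0],k[1],.21],100)
E
```

```text
[ 0.6522 -0.1124  0.234 ] [ 0.6279 -0.0329  0.187 ] angle 107.20956742489523 106.98141887137834 r collar 0.0830599468944348
shift mm [ 3.2  4.  65. ] rot deg [-0.39 -0.18 -0.07] | tcp [ 0.6493 -0.1164  0.275 ] t 2.15 F [-1.22  0.96 -2.79] gap 0.752 q6 -0.52
```

Request:
step_arm(commands=[0.001,0.002,0.02,0,0,0,0.001,0.002,0.04,0,0,0,0.001,0.002,0.055,0,0,0,0.001,0.002,0.065,0,0,0,0.001,0.002,0.072,0,0,0,0.001,0.002,0.072,0,0,0,0.001,0.002,0.072,0,0,0,0.001,0.002,0.072,0,0,0,0.001,0.002,0.072,0,0,0,0.001,0.002,0.072,0,0,0])

```text
t: 3.15
tcp_pos: [0.6522, -0.1121, 0.2099]
tool_rot: [0.642, 0.767, 0.0, 0.0]
force: [-0.2, 0.4, 0.2]
finger_gap: 0.749
gripper_force: 0.0
```

Request:
step_arm(commands=[0,0,0,0,0,0,0,0,0,0,0,0,0,0,0,0,0,0,0,0,0,0,0,0,0,0,0,0,0,0,0,0,0,0,0,0,0,0,0,0,0,0,0,0,0,0,0,0,0,0,0,0,0,0,0,0,0,0,0,0], jaw=20, grip_force=40)

```text
t: 4.15
tcp_pos: [0.6521, -0.1121, 0.2097]
tool_rot: [0.642, 0.767, 0.0, 0.0]
force: [-1.4, 0.6, 5.0]
finger_gap: 0.389
gripper_force: 40.9
```

Request:
step_arm(commands=[0,0,0,0,0,-1,0,0,0,0,0,-3,0,0,0,0,0,-6,0,0,0,0,0,-10,0,0,0,0,0,-14,0,0,0,0,0,-18,0,0,0,0,0,-22,0,0,0,0,0,-26,0,0,0,0,0,-30,0,0,0,0,0,-34])

```text
t: 5.15
tcp_pos: [0.6505, -0.1128, 0.2097]
tool_rot: [0.388, 0.922, -0.001, -0.001]
force: [-5.6, -0.9, 8.0]
finger_gap: 0.39
gripper_force: 41.2
```

Request:
step_arm(commands=[0,0,0,0,0,-4,0,0,0,0,0,-8,0,0,0,0,0,-12,0,0,0,0,0,-16,0,0,0,0,0,-20,0,0,0,0,0,-24,0,0,0,0,0,-28,0,0,0,0,0,-32,0,0,0,0,0,-35,0,0,0,0,0,-37])

```text
t: 6.15
tcp_pos: [0.6497, -0.1144, 0.2097]
tool_rot: [0.077, 0.997, -0.002, -0.002]
force: [-7.2, -6.1, 7.4]
finger_gap: 0.393
gripper_force: 41.2
```

Request:
step_arm(commands=[0,0,0,0,0,-1,0,0,0,0,0,-2,0,0,0,0,0,-2,0,0,0,0,0,-2,0,0,0,0,0,-2,0,0,0,0,0,-2,0,0,0,0,0,-2,0,0,0,0,0,-2,0,0,0,0,0,-2,0,0,0,0,0,-2])

```text
t: 7.15
tcp_pos: [0.6497, -0.1145, 0.2096]
tool_rot: [0.06, 0.998, -0.002, -0.002]
force: [-7.8, -6.0, 6.8]
finger_gap: 0.391
gripper_force: 41.3
```

```bash
python3 - <<'E'
from h import *
import pickle
c=snap('top','t2.png'); c.pop('pixels'); pickle.dump(c,open('top.pkl','wb'))
print(proj(c,[.651-.144,-.114,.18]),proj(c,[.651,-.114,.234]))
rel([.651,-.114,.21],173)
a=cv2.imread('pics/t2.png'); cv2.imwrite('pics/t2c.png',cv2.resize(a[130:270,300:440],None,fx=4,fy=4,interpolation=3))
E
```

```text
[368.44923723 250.33361382] [367.84044209 184.83736648]
shift mm [-1.2  0.7 -0.3] rot deg [-0.25 -0.27  0.15] | tcp [ 0.6497 -0.1145  0.2097] t 7.2 F [-6.29 -6.05  7.24] gap 0.387 q6 -1.79
```

View pics/t2c.png

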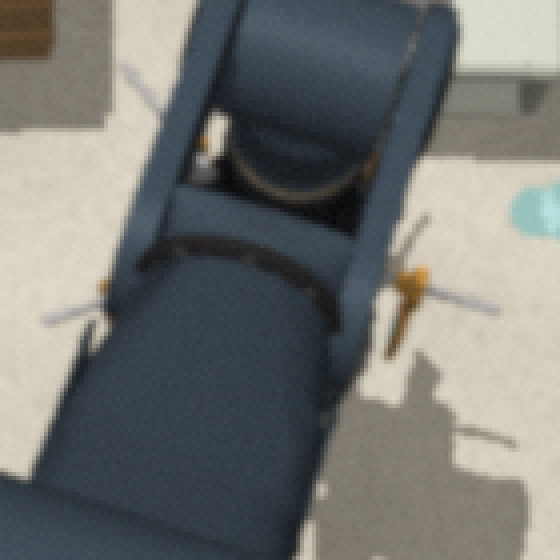

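Request:
step_arm(commands=[0,0,0,0,0,0,0,0,0,0,0,0,0,0,0,0,0,0,0,0,0,0,0,0,0,0,0,0,0,0,0,0,-0.01,0,0,0,0,0,-0.03,0,0,0,0,0,-0.06,0,0,0,0,0,-0.09,0,0,0,0,0,-0.11,0,0,0], jaw=75)

```text
t: 8.2
tcp_pos: [0.6529, -0.1122, 0.3229]
tool_rot: [0.059, 0.998, -0.001, 0.002]
force: [0.7, -0.1, 0.1]
finger_gap: 0.751
gripper_force: 0.0
```

```bash
python3 - <<'E'
from h import *
rel([.464,.2945,.25],188)
E
```

```text
shift mm [236.2 381.5  71.5] rot deg [ -0.09   0.24 -14.82] | tcp [ 0.6529 -0.1122  0.3229] t 8.2 F [ 0.71 -0.11  0.06] gap 0.751 q6 -1.79
```

Request:
step_arm(commands=[0.026,0.042,0,0,0,-2,0.052,0.084,0,0,0,-4,0.078,0.126,0,0,0,-6,0.104,0.168,0,0,0,-8,0.13,0.21,0,0,0,-10,0.156,0.252,0,0,0,-12,0.182,0.294,0,0,0,-14,0.208,0.336,0,0,0,-14.8,0.236,0.38,0.02,0,0,-14.8,0.236,0.38,0.05,0,0,-14.8])

```text
t: 9.2
tcp_pos: [0.4621, 0.2986, 0.2723]
tool_rot: [-0.072, 0.997, 0.002, 0.004]
force: [-0.0, 0.6, -0.6]
finger_gap: 0.749
gripper_force: 0.0
```

Request:
step_arm(commands=[0,0,0.01,0,0,0,0,0,0.01,0,0,0,0,0,0.01,0,0,0,0,0,0.01,0,0,0,0,0,0.01,0,0,0,0,0,0.01,0,0,0,0,0,0.01,0,0,0,0,0,0.01,0,0,0,0,0,0.01,0,0,0,0,0,0.01,0,0,0], jaw=55)

```text
t: 10.2
tcp_pos: [0.4629, 0.2934, 0.2593]
tool_rot: [-0.069, 0.998, -0.0, -0.0]
force: [-0.4, 0.1, 0.6]
finger_gap: 0.549
gripper_force: 0.0
```

```bash
python3 - <<'E'
from h import *
import pickle
s=manip.sense()
c=snap('wrist','w2.png'); R=Ro.from_quat(s['tool_rot']).as_matrix(); M=c['mount']
Rc=(R@M[:3,:3]).T; c['R']=Rc;c['t']=-Rc@(R@M[:3,3]+s['tcp_pos'])
c.pop('pixels'); pickle.dump(c,open('w2.pkl','wb'))
print('pred eye top',proj(c,[.464,.2945,.121]))
rel([.464,.2945,.091],188)
snap('top','t3.png'); a=cv2.imread('pics/t3.png'); t=cv2.resize(a[130:270,300:440],(300,300),interpolation=3)
w=cv2.imread('pics/w2.png'); o=np.zeros((480,800,3),np.uint8); o[:,:500]=w[:,70:570]; o[:300,500:]=t; cv2.imwrite('pics/o3.png',o)
E
```

```text
pred eye top [322.36861533 232.72569106]
shift mm [ -1.3   1.  168.3] rot deg [-0.   -0.01 -0.03] | tcp [0.4628 0.2934 0.2593] t 10.25 F [ 0.41 -0.46  0.11] gap 0.554 q6 -1.35
```

View pics/o3.png

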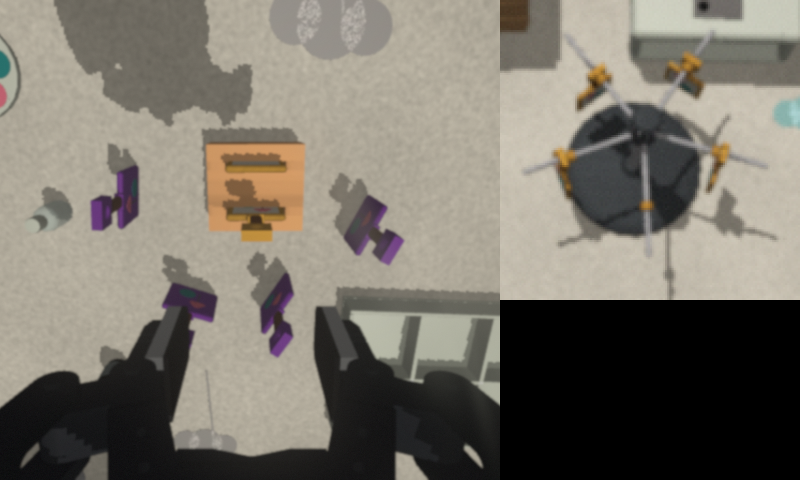

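```bash
python3 - <<'E'
from h import *
import pickle
c=pickle.load(open('w2.pkl','rb'))
w=cv2.imread('pics/w2.png'); cv2.imwrite('pics/w2c.png',cv2.resize(w[130:260,260:400],None,fx=5,fy=5,interpolation=3))
k=ray(c,326.8,235,.121); print(k, proj(c,[.464,.2945,.110]))
rel([k[0],k[1],.091],188)
E
```

```text
[0.46520187 0.29779001 0.121     ] [322.33282667 228.67877175]
shift mm [ -3.    4.  168.2] rot deg [-0.   -0.01 -0.03] | tcp [0.4628 0.2934 0.2592] t 10.3 F [-0.61 -0.88 -0.07] gap 0.55 q6 -1.35
```

View pics/w2c.png

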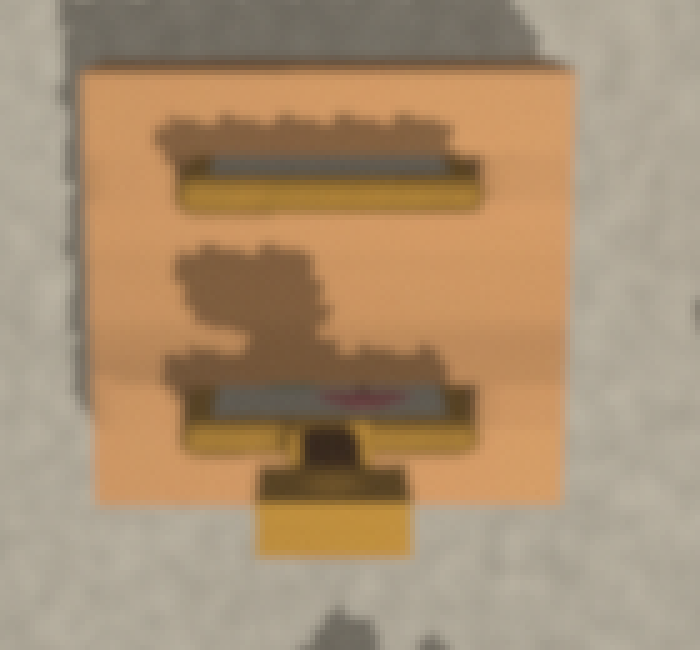

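Request:
step_arm(commands=[-0.002,0.003,0.03,0,0,0,-0.0025,0.003,0.06,0,0,0,-0.0025,0.003,0.09,0,0,0,-0.0025,0.003,0.115,0,0,0,-0.0025,0.003,0.135,0,0,0,-0.0025,0.003,0.15,0,0,0,-0.0025,0.003,0.16,0,0,0,-0.0025,0.003,0.168,0,0,0,-0.0025,0.003,0.168,0,0,0,-0.0025,0.003,0.168,0,0,0])

```text
t: 11.3
tcp_pos: [0.4653, 0.2968, 0.0917]
tool_rot: [-0.069, 0.998, 0.0, 0.0]
force: [0.0, 0.6, -0.3]
finger_gap: 0.549
gripper_force: 0.0
```

Request:
step_arm(commands=[0,0,0,0,0,0,0,0,0,0,0,0,0,0,0,0,0,0,0,0,0,0,0,0,0,0,0,0,0,0,0,0,0,0,0,0,0,0,0,0,0,0,0,0,0,0,0,0,0,0,0,0,0,0,0,0,0,0,0,0], jaw=10, grip_force=50)

```text
t: 12.3
tcp_pos: [0.4656, 0.297, 0.0922]
tool_rot: [-0.069, 0.998, 0.0, 0.001]
force: [-0.6, 0.8, 5.3]
finger_gap: 0.244
gripper_force: 49.3
```

Request:
step_arm(commands=[0,0,-0.01,0,0,0,0,0,-0.025,0,0,0,0,0,-0.045,0,0,0,0,0,-0.065,0,0,0,0,0,-0.085,0,0,0,0,0,-0.105,0,0,0,0,0,-0.12,0,0,0,0,0,-0.13,0,0,0,0,0,-0.14,0,0,0,0,0,-0.14,0,0,0])

```text
t: 13.3
tcp_pos: [0.4655, 0.2968, 0.2324]
tool_rot: [-0.069, 0.998, 0.0, 0.001]
force: [0.2, -0.1, -0.4]
finger_gap: 0.245
gripper_force: 49.0
```

```bash
python3 - <<'E'
from h import *
rel([.446,-.1145,.232],180)
E
```

```text
shift mm [ 7.630e+01 -4.047e+02  1.000e-01] rot deg [0.03 0.11 7.96] | tcp [0.4655 0.2968 0.2324] t 13.3 F [ 0.18 -0.11 -0.37] gap 0.245 q6 -1.34
```

Request:
step_arm(commands=[0.005,-0.025,0,0,0,0.5,0.013,-0.069,0,0,0,1.5,0.022,-0.115,0,0,0,2.4,0.031,-0.163,0,0,0,3.3,0.04,-0.211,0,0,0,4.3,0.049,-0.259,0,0,0,5.2,0.058,-0.307,0,0,0,6.1,0.066,-0.35,0,0,0,7,0.072,-0.385,0,0,0,8,0.076,-0.405,0,0,0,8])

```text
t: 14.3
tcp_pos: [0.4455, -0.1178, 0.2307]
tool_rot: [0.002, 1.0, -0.0, -0.0]
force: [0.3, 0.8, 0.0]
finger_gap: 0.245
gripper_force: 49.2
```

Request:
step_arm(commands=[0,0,0.01,0,0,0,0,0,0.02,0,0,0,0,0,0.03,0,0,0,0,0,0.04,0,0,0,0,0,0.05,0,0,0,0,0,0.06,0,0,0,0,0,0.067,0,0,0,0,0,0.07,0,0,0,0,0,0.07,0,0,0,0,0,0.07,0,0,0])

```text
t: 15.3
tcp_pos: [0.446, -0.1151, 0.1615]
tool_rot: [0.0, 1.0, -0.0, 0.0]
force: [-0.3, 0.3, -1.5]
finger_gap: 0.244
gripper_force: 49.2
```

```bash
python3 - <<'E'
from h import *
import pickle
s=manip.sense()
rel([.446,-.1145,.161],180)
c=snap('wrist','w4.png'); R=Ro.from_quat(s['tool_rot']).as_matrix(); M=c['mount']
Rc=(R@M[:3,:3]).T; c['R']=Rc;c['t']=-Rc@(R@M[:3,3]+s['tcp_pos'])
c.pop('pixels'); pickle.dump(c,open('w4.pkl','wb'))
print('wrist pred tip',proj(c,[.506,-.1145,.18]))
S=snap('side','s4.png');S.pop('pixels'); pickle.dump(S,open('side.pkl','wb'))
print('side tip',proj(S,[.506,-.1145,.18]),'eye',proj(S,s['tcp_pos']+[0,0,.019]))
T=snap('top','t4.png')
print('top tip',proj(T,[.506,-.1145,.18]))
a=cv2.imread('pics/s4.png');t=cv2.imread('pics/t4.png');w=cv2.imread('pics/w4.png')
u,v=proj(S,[.48,-.1145,.17]).astype(int)
o=np.zeros((600,800,3),np.uint8); o[:300,:400]=cv2.resize(a[v-38:v+37,u-50:u+50],(400,300),interpolation=3)
print('side crop origin',u-50,v-38)
u,v=proj(T,[.5,-.1145,.18]).astype(int); o[:300,400:]=cv2.resize(t[v-38:v+37,u-50:u+50],(400,300),interpolation=3); print('top origin',u-50,v-38)
o[300:,:400]=cv2.resize(w,(400,300),interpolation=3)
cv2.imwrite('pics/o4.png',o)
E
```

```text
shift mm [0.  0.6 0.5] rot deg [-0.02  0.03 -0.04] | tcp [ 0.446  -0.1151  0.1615] t 15.3 F [-0.25  0.29 -1.52] gap 0.244 q6 -2.07
wrist pred tip [322.48210884 492.51534446]
side tip [347.66643113 193.44282586] eye [374.77410096 195.03185522]
top tip [368.67833695 250.74717976]
side crop origin 309 160
top origin 318 215
```

View pics/o4.png

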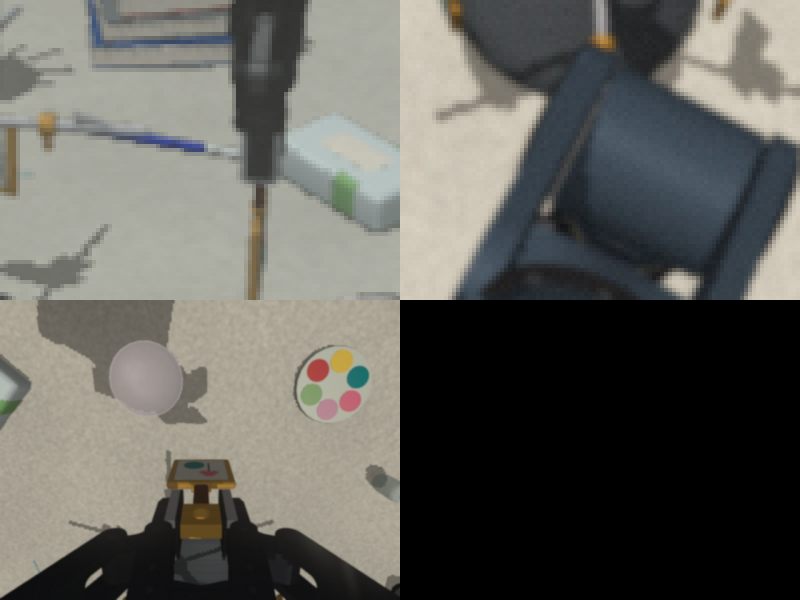

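The fan is held square between the fingers, with the hole visible at about (322,341) in the wrist frame. The top view is blocked by the arm, so I refine the branch line in the unobstructed earlier top image (t3) by code.

```bash
python3 - <<'E'
from h import *
import pickle
T=pickle.load(open('top.pkl','rb')); g=cv2.imread('pics/t3.png').astype(float).mean(2)
pts=[]
for v in range(196,252):
    row=g[v,358:380]; b=np.minimum(np.median(row[:7]),1e9); d=np.clip(row-np.median(row)-8,0,None)
    if d.max()>15 and d.argmax() not in(0,21):
        k=d.argmax(); w=d[max(0,k-2):k+3]; u=358+max(0,k-2)+(w*np.arange(len(w))).sum()/w.sum()
        p=ray(T,u,v,.183); pts.append(p[:2]); print(v,round(u,2),p[:2].round(4),int(d.max()))
P=np.array(pts)
c=pickle.load(open('w4.pkl','rb')); s=manip.sense(); e=s['tcp_pos']+np.array([-.004,0,.0185]); print('eye pred px',proj(c,e))
print('mount',c['mount'].round(3).tolist())
E
```

```text
199 366.91 [ 0.6306 -0.115 ] 17
200 366.88 [ 0.6282 -0.1148] 21
201 366.77 [ 0.6257 -0.1145] 41
202 366.89 [ 0.6233 -0.1147] 60
203 367.0 [ 0.6208 -0.1148] 73
204 367.04 [ 0.6184 -0.1148] 72
205 367.03 [ 0.6159 -0.1147] 72
206 367.16 [ 0.6135 -0.1149] 74
207 367.18 [ 0.611  -0.1149] 74
208 367.23 [ 0.6086 -0.1149] 79
209 367.29 [ 0.6061 -0.1149] 85
210 367.31 [ 0.6037 -0.1149] 86
211 367.33 [ 0.6013 -0.1148] 81
212 367.43 [ 0.5988 -0.115 ] 77
213 367.45 [ 0.5964 -0.1149] 74
214 367.44 [ 0.5939 -0.1148] 73
215 367.47 [ 0.5915 -0.1148] 73
216 367.54 [ 0.5891 -0.1149] 78
217 367.62 [ 0.5866 -0.115 ] 81
218 367.63 [ 0.5842 -0.1149] 81
219 367.66 [ 0.5818 -0.1149] 81
220 367.71 [ 0.5794 -0.1149] 76
221 367.75 [ 0.5769 -0.1149] 78
222 367.79 [ 0.5745 -0.1149] 75
223 367.81 [ 0.5721 -0.1148] 69
224 367.88 [ 0.5697 -0.1149] 60
225 367.89 [ 0.5673 -0.1148] 53
226 367.91 [ 0.5648 -0.1148] 52
227 367.91 [ 0.5624 -0.1147] 43
228 367.98 [ 0.56   -0.1148] 56
229 368.07 [ 0.5576 -0.1149] 71
230 368.09 [ 0.5552 -0.1148] 74
231 368.13 [ 0.5528 -0.1148] 72
232 368.29 [ 0.5504 -0.1151] 71
233 368.39 [ 0.548  -0.1153] 70
234 368.29 [ 0.5456 -0.1149] 76
235 368.34 [ 0.5432 -0.1149] 78
236 368.46 [ 0.5407 -0.1151] 69
237 376.29 [ 0.5379 -0.1335] 59
238 375.84 [ 0.5355 -0.1323] 57
239 375.31 [ 0.5331 -0.131 ] 33
240 374.53 [ 0.5308 -0.129 ] 23
eye pred px [320.38448617 343.19102293]
mount [[-0.001, -0.955, -0.297, 0.076], [1.0, -0.001, -0.0, 0.0], [0.0, -0.297, 0.955, -0.141], [0.0, 0.0, 0.0, 1.0]]
```

Request:
step_arm(commands=[-0.005,0,0,0,0,0,-0.012,0,0,0,0,0,-0.02,0,0,0,0,0,-0.028,0,0,0,0,0,-0.035,0,0,0,0,0,-0.042,0,0,0,0,0,-0.047,0,0,0,0,0,-0.05,0,0,0,0,0,-0.05,0,0,0,0,0,-0.05,0,0,0,0,0])

```text
t: 16.45
tcp_pos: [0.4955, -0.1149, 0.1612]
tool_rot: [0.0, 1.0, 0.0, -0.0]
force: [0.7, -0.4, -0.8]
finger_gap: 0.247
gripper_force: 49.2
```

Request:
step_arm(commands=[-0.001,0,0,0,0,0,-0.002,0,0,0,0,0,-0.003,0,0,0,0,0,-0.004,0,0,0,0,0,-0.005,0,0,0,0,0,-0.005,0,0,0,0,0,-0.005,0,0,0,0,0,-0.005,0,0,0,0,0,-0.005,0,0,0,0,0,-0.005,0,0,0,0,0])

```text
t: 17.45
tcp_pos: [0.5008, -0.115, 0.1613]
tool_rot: [0.0, 1.0, 0.0, -0.0]
force: [-0.5, -0.5, -0.7]
finger_gap: 0.243
gripper_force: 49.2
```

Request:
step_arm(commands=[-0.001,0,0,0,0,0,-0.002,0,0,0,0,0,-0.003,0,0,0,0,0,-0.004,0,0,0,0,0,-0.004,0,0,0,0,0,-0.004,0,0,0,0,0,-0.004,0,0,0,0,0,-0.004,0,0,0,0,0,-0.004,0,0,0,0,0,-0.004,0,0,0,0,0])

```text
t: 18.45
tcp_pos: [0.5048, -0.115, 0.1613]
tool_rot: [0.0, 1.0, -0.0, 0.0]
force: [0.1, -0.0, -1.4]
finger_gap: 0.244
gripper_force: 49.2
```

Request:
step_arm(commands=[-0.001,0,0,0,0,0,-0.002,0,0,0,0,0,-0.003,0,0,0,0,0,-0.004,0,0,0,0,0,-0.004,0,0,0,0,0,-0.004,0,0,0,0,0,-0.004,0,0,0,0,0,-0.004,0,0,0,0,0,-0.004,0,0,0,0,0,-0.004,0,0,0,0,0])

```text
t: 19.45
tcp_pos: [0.5088, -0.115, 0.1613]
tool_rot: [0.0, 1.0, 0.0, -0.0]
force: [-0.4, -0.2, -0.8]
finger_gap: 0.248
gripper_force: 49.2
```

Request:
step_arm(commands=[-0.001,0,0,0,0,0,-0.002,0,0,0,0,0,-0.003,0,0,0,0,0,-0.004,0,0,0,0,0,-0.006,0,0,0,0,0,-0.008,0,0,0,0,0,-0.01,0,0,0,0,0,-0.012,0,0,0,0,0,-0.014,0,0,0,0,0,-0.014,0,0,0,0,0])

```text
t: 20.45
tcp_pos: [0.5232, -0.1151, 0.1613]
tool_rot: [0.0, 1.0, -0.0, 0.0]
force: [0.1, -0.3, -1.3]
finger_gap: 0.246
gripper_force: 49.2
```

Request:
step_arm(commands=[-0.001,0,0,0,0,0,-0.002,0,0,0,0,0,-0.003,0,0,0,0,0,-0.004,0,0,0,0,0,-0.005,0,0,0,0,0,-0.006,0,0,0,0,0,-0.007,0,0,0,0,0,-0.008,0,0,0,0,0,-0.008,0,0,0,0,0,-0.008,0,0,0,0,0])

```text
t: 21.45
tcp_pos: [0.5308, -0.115, 0.1613]
tool_rot: [0.0, 1.0, 0.0, -0.0]
force: [-0.4, 0.5, -1.1]
finger_gap: 0.243
gripper_force: 49.2
```

Request:
step_arm(commands=[-0.001,0,0,0,0,0,-0.002,0,0,0,0,0,-0.003,0,0,0,0,0,-0.004,0,0,0,0,0,-0.005,0,0,0,0,0,-0.006,0,0,0,0,0,-0.006,0,0,0,0,0,-0.006,0,0,0,0,0,-0.006,0,0,0,0,0,-0.006,0,0,0,0,0])

```text
t: 22.45
tcp_pos: [0.537, -0.1151, 0.1614]
tool_rot: [0.0, 1.0, -0.0, 0.0]
force: [-0.4, 0.2, 1.1]
finger_gap: 0.246
gripper_force: 49.3
```

Request:
step_arm(commands=[-0.001,0,0,0,0,0,-0.002,0,0,0,0,0,-0.003,0,0,0,0,0,-0.004,0,0,0,0,0,-0.005,0,0,0,0,0,-0.005,0,0,0,0,0,-0.005,0,0,0,0,0,-0.005,0,0,0,0,0,-0.005,0,0,0,0,0,-0.005,0,0,0,0,0])

```text
t: 23.45
tcp_pos: [0.542, -0.1151, 0.1614]
tool_rot: [0.0, 1.0, -0.0, 0.0]
force: [-0.4, 0.5, 0.7]
finger_gap: 0.241
gripper_force: 49.4
```

Request:
step_arm(commands=[-0.001,0,0,0,0,0,-0.002,0,0,0,0,0,-0.003,0,0,0,0,0,-0.004,0,0,0,0,0,-0.005,0,0,0,0,0,-0.005,0,0,0,0,0,-0.005,0,0,0,0,0,-0.005,0,0,0,0,0,-0.005,0,0,0,0,0,-0.005,0,0,0,0,0])

```text
t: 24.45
tcp_pos: [0.547, -0.1151, 0.1614]
tool_rot: [0.0, 1.0, -0.0, 0.0]
force: [-0.4, -0.2, 0.5]
finger_gap: 0.247
gripper_force: 49.4
```

Request:
step_arm(commands=[-0.001,0,0,0,0,0,-0.002,0,0,0,0,0,-0.003,0,0,0,0,0,-0.003,0,0,0,0,0,-0.003,0,0,0,0,0,-0.003,0,0,0,0,0,-0.003,0,0,0,0,0,-0.003,0,0,0,0,0,-0.003,0,0,0,0,0,-0.003,0,0,0,0,0])

```text
t: 25.45
tcp_pos: [0.55, -0.1151, 0.1614]
tool_rot: [0.0, 1.0, -0.0, 0.0]
force: [-0.4, 0.1, 0.8]
finger_gap: 0.25
gripper_force: 49.4
```

Request:
step_arm(commands=[-0.0005,0,0,0,0,0,-0.001,0,0,0,0,0,-0.0015,0,0,0,0,0,-0.002,0,0,0,0,0,-0.002,0,0,0,0,0,-0.002,0,0,0,0,0,-0.002,0,0,0,0,0,-0.002,0,0,0,0,0,-0.002,0,0,0,0,0,-0.002,0,0,0,0,0])

```text
t: 26.45
tcp_pos: [0.5518, -0.115, 0.1613]
tool_rot: [0.0, 1.0, 0.0, -0.0]
force: [-1.1, -0.5, -0.1]
finger_gap: 0.248
gripper_force: 49.4
```

Request:
step_arm(commands=[-0.0005,0,0,0,0,0,-0.001,0,0,0,0,0,-0.001,0,0,0,0,0,-0.001,0,0,0,0,0,-0.001,0,0,0,0,0,-0.001,0,0,0,0,0,-0.001,0,0,0,0,0,-0.001,0,0,0,0,0,-0.001,0,0,0,0,0,-0.001,0,0,0,0,0])

```text
t: 27.45
tcp_pos: [0.5529, -0.1151, 0.1613]
tool_rot: [0.0, 1.0, -0.0, 0.0]
force: [0.1, -0.3, 0.3]
finger_gap: 0.244
gripper_force: 49.4
```

```bash
python3 - <<'E'
from h import *
F=[]
for i in range(6):
    F.append(manip.sense()['force']); manip.snapshot('side')
print(np.mean(F,0).round(2),np.std(F,0).round(2),np.round(manip.sense()['tcp_pos'],4))
S=snap('side','s5.png')
E
```

```text
[-0.16  0.01  0.63] [0.29 0.6  0.53] [ 0.5529 -0.1151  0.1613]
```

Request:
step_arm(commands=[-0.0005,0,0,0,0,0,-0.001,0,0,0,0,0,-0.001,0,0,0,0,0,-0.001,0,0,0,0,0,-0.001,0,0,0,0,0,-0.001,0,0,0,0,0,-0.001,0,0,0,0,0,-0.001,0,0,0,0,0,-0.001,0,0,0,0,0,-0.001,0,0,0,0,0])

```text
t: 28.8
tcp_pos: [0.5538, -0.115, 0.1613]
tool_rot: [0.0, 1.0, 0.0, -0.0]
force: [-0.8, -0.8, -0.2]
finger_gap: 0.244
gripper_force: 49.4
```

```bash
cat > f.py <<'E'
from h import *
F=[]
for i in range(6):
    F.append(manip.sense()['force']); manip.snapshot('side')
print(np.mean(F,0).round(2),np.round(manip.sense()['tcp_pos'],4),manip.sense()['t'])
E
python3 f.py
```

```text
[-1.06 -0.01  0.65] [ 0.5538 -0.115   0.1613] 29.1
```

Request:
step_arm(commands=[-0.0005,0,0,0,0,0,-0.001,0,0,0,0,0,-0.001,0,0,0,0,0,-0.001,0,0,0,0,0,-0.001,0,0,0,0,0,-0.001,0,0,0,0,0,-0.001,0,0,0,0,0,-0.001,0,0,0,0,0,-0.001,0,0,0,0,0,-0.001,0,0,0,0,0])

```text
t: 30.1
tcp_pos: [0.5549, -0.1151, 0.1613]
tool_rot: [0.0, 1.0, -0.0, 0.0]
force: [0.8, -0.5, 0.1]
finger_gap: 0.243
gripper_force: 49.4
```

```bash
python3 f.py
```

```text
[ 0.15 -0.11  0.29] [ 0.5549 -0.1151  0.1613] 30.4
```

Request:
step_arm(commands=[-0.0005,0,0,0,0,0,-0.001,0,0,0,0,0,-0.001,0,0,0,0,0,-0.001,0,0,0,0,0,-0.001,0,0,0,0,0,-0.001,0,0,0,0,0,-0.001,0,0,0,0,0,-0.001,0,0,0,0,0,-0.001,0,0,0,0,0,-0.001,0,0,0,0,0])

```text
t: 31.4
tcp_pos: [0.5558, -0.115, 0.1613]
tool_rot: [0.0, 1.0, 0.0, 0.0]
force: [0.7, 0.0, -0.5]
finger_gap: 0.248
gripper_force: 49.2
```

```bash
python3 f.py
```

```text
[ 0.61  0.09 -1.28] [ 0.5558 -0.115   0.1613] 31.7
```

Request:
step_arm(commands=[-0.0004,0,0,0,0,0,-0.0008,0,0,0,0,0,-0.0008,0,0,0,0,0,-0.0008,0,0,0,0,0,-0.0008,0,0,0,0,0,-0.0008,0,0,0,0,0,-0.0008,0,0,0,0,0,-0.0008,0,0,0,0,0,-0.0008,0,0,0,0,0,-0.0008,0,0,0,0,0])

```text
t: 32.7
tcp_pos: [0.5566, -0.115, 0.1613]
tool_rot: [0.0, 1.0, 0.0, -0.0]
force: [0.2, 0.1, -0.7]
finger_gap: 0.244
gripper_force: 49.2
```

```bash
python3 f.py
```

```text
[ 0.07  0.35 -0.93] [ 0.5566 -0.1151  0.1613] 33.0
```

Request:
step_arm(commands=[0,0,0.0005,0,0,0,0,0,0.001,0,0,0,0,0,0.0015,0,0,0,0,0,0.002,0,0,0,0,0,0.002,0,0,0,0,0,0.002,0,0,0,0,0,0.002,0,0,0,0,0,0.002,0,0,0,0,0,0.002,0,0,0,0,0,0.002,0,0,0])

```text
t: 34.0
tcp_pos: [0.5566, -0.115, 0.1595]
tool_rot: [0.0, 1.0, -0.0, 0.0]
force: [-0.7, 0.3, 2.3]
finger_gap: 0.24
gripper_force: 49.5
```

Request:
step_arm(commands=[0,0,0,0,0,0,0,0,0,0,0,0,0,0,0,0,0,0,0,0,0,0,0,0,0,0,0,0,0,0,0,0,0,0,0,0,0,0,0,0,0,0,0,0,0,0,0,0,0,0,0,0,0,0,0,0,0,0,0,0], jaw=45)

```text
t: 35.0
tcp_pos: [0.5566, -0.1151, 0.1593]
tool_rot: [0.0, 1.0, -0.0, 0.0]
force: [-0.1, 0.3, 0.3]
finger_gap: 0.451
gripper_force: 0.0
```

Request:
step_arm(commands=[0,0,-0.01,0,0,0,0,0,-0.025,0,0,0,0,0,-0.045,0,0,0,0,0,-0.07,0,0,0,0,0,-0.1,0,0,0,0.02,0,-0.12,0,0,0,0.05,0,-0.12,0,0,0,0.09,0,-0.12,0,0,0,0.12,0,-0.12,0,0,0,0.12,0,-0.12,0,0,0])

```text
t: 36.0
tcp_pos: [0.4326, -0.1137, 0.2798]
tool_rot: [0.001, 1.0, 0.001, -0.001]
force: [0.4, -0.0, -0.6]
finger_gap: 0.449
gripper_force: 0.0
```

Released. I swing the arm aside so the cameras are clear, then check once.

Request:
step_arm(commands=[0,0.01,0,0,0,0,0,0.03,0,0,0,0,0,0.06,0,0,0,0,0,0.1,0,0,0,0,0,0.14,0,0,0,0,0,0.18,0,0,0,0,0,0.21,0,0,0,0,0,0.23,0,0,0,0,0,0.24,0,0,0,0,0,0.24,0,0,0])

```text
validation failed for argument at $.co...
```

Request:
step_arm(commands=[0,0,0,0,0,0,0,0,0,0,0,0,0,0,0,0,0,0,0,0,0,0,0,0,0,0,0,0,0,0,0,0,0,0,0,0,0,0,0,0,0,0,0,0,0,0,0,0,0,0,0,0,0,0,0,0,0,0,0,0])

```text
t: 37.0
tcp_pos: [0.4366, -0.115, 0.2793]
tool_rot: [0.0, 1.0, -0.0, -0.0]
force: [-0.2, -1.2, -0.7]
finger_gap: 0.454
gripper_force: 0.0
```

```bash
python3 - <<'E'
from h import *
S=snap('side','s6.png'); a=S['pixels']; T=snap('top','t6.png'); t=T['pixels']; T2=snap('top','t7.png')['pixels']
u,v=proj(S,[.58,-.115,.14]).astype(int); o=np.zeros((480,800,3),np.uint8)
o[:,:400]=cv2.resize(a[v-60:v+60,u-50:u+50],(400,480),interpolation=3); print(u-50,v-60,'side eye',proj(S,[.5566,-.115,.1775]),'tip',proj(S,[.506,-.115,.18]))
u,v=proj(T,[.6,-.115,.18]).astype(int); o[:,400:]=cv2.resize(t[v-60:v+60,u-50:u+50],(400,480),interpolation=3); print(u-50,v-60,'top tip',proj(T,[.506,-.115,.18]),'eye',proj(T,[.5566,-.115,.1775]))
print('motion',np.abs(T2.astype(int)-t)[v-60:v+60,u-50:u+50].mean(), manip.sense()['t'])
cv2.imwrite('pics/o6.png',o)
E
```

```text
265 146 side eye [325.19938874 192.69564595] tip [347.69600966 193.32891418]
317 151 top tip [368.89060367 250.74183502] eye [367.95830387 229.88729566]
motion 1.5695833333333333 37.15
```

View pics/o6.png

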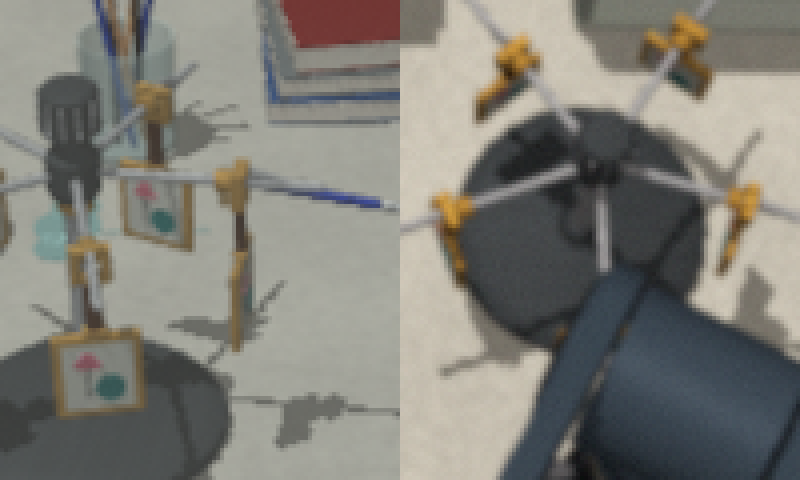

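The fan hangs upright on the front branch next to the collar, with its eye at side px (323,192), and the gripper is clear. One of my move calls was malformed and refused, which did no harm. I wait another second, confirm nothing is swinging, then hand in.

Request:
step_arm(commands=[0,0,0,0,0,0,0,0,0,0,0,0,0,0,0,0,0,0,0,0,0,0,0,0,0,0,0,0,0,0,0,0,0,0,0,0,0,0,0,0,0,0,0,0,0,0,0,0,0,0,0,0,0,0,0,0,0,0,0,0])

```text
t: 38.15
tcp_pos: [0.4366, -0.115, 0.2793]
tool_rot: [0.0, 1.0, -0.0, 0.0]
force: [-0.2, -1.0, 0.1]
finger_gap: 0.45
gripper_force: 0.0
```

```bash
python3 - <<'E'
from h import *
a=cv2.imread('pics/s6.png').astype(int); L=[a]
for i in range(4): L.append(manip.snapshot('side')['pixels'].astype(int))
for i in range(1,5):
    d=lambda r,c:np.abs(cv2.blur((L[i]-L[i-1]).astype(np.float32),(3,3)))[r,c]
    f=d(slice(180,240),slice(315,332)); b=d(slice(250,310),slice(200,230)); print(f.mean().round(2),f.max().round(1),b.mean().round(2),b.max().round(1))
E
```

```text
0.19 0.9 0.19 1.0
0.2 0.9 0.19 0.9
0.19 1.0 0.2 0.8
0.18 0.9 0.19 0.9
```

Nothing is moving: the fan region shows the same pixel noise as the background.

```bash
python3 -c "
from station import manip
print(manip.sign_off())"
```

```text
the job is handed in; nothing more can be done
None
```

The job is handed in at about 38 s: the free branch points to the front and the fan hangs upright and still on it with the gripper clear; I judged the keeper up from the force dropping as the eye passed it, not by sight, and sign-off returned no verdict.

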